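# Show a column's inlet to the inspection camera

## Task

First start the inspection camera: twist the spring-return bar knob on the switch box clockwise (seen from above) to its stop, then let go so that it springs back by itself. Then take the middle-length one of the three steel columns out of the rack, leaving the other two lying in it, and hold it up to the camera without touching the camera: the wide-nut (inlet) end faces the lens, 60 mm straight in front of it, and the column lies along the lens's line of sight. Finish while holding it there, still, in the gripper.

Things in the scene. Friction and masses are not known exactly. Their poses are not given: they have to be found in the camera images.
- column_mid: Steel column, a straight bar of middle length, to be presented (150 g). Tube 10 mm diameter, 120 mm long; at its +x end a wide nut (inlet) 22 mm diameter x 22 mm, at its -x end a narrow nut (outlet) 15 mm diameter x 18 mm; 160 mm overall. Origin: on the axis, halfway along the tube (nuts apart). Own x: to the inlet. Starts level in the rack, axis 45 mm over the bench.
- column_mid_inlet (a point): Centre of the end face of the middle column's wide nut (inlet end), 82 mm from the column's origin along +x.
- column_mid_outlet (a point): Centre of the end face of the middle column's narrow nut (outlet end), 78 mm from the column's origin along -x.
- column_short: Steel column, a straight bar like the middle one but shorter; leave it in the rack. Tube 10 mm diameter, 80 mm long; at its +x end a wide nut (inlet) 22 mm diameter x 22 mm, at its -x end a narrow nut (outlet) 15 mm diameter x 18 mm; 120 mm overall. Origin: on the axis, halfway along the tube (nuts apart). Own x: to the inlet. Starts level in the rack, axis 45 mm over the bench.
- column_long: Steel column, a straight bar like the middle one but longer; leave it in the rack. Tube 10 mm diameter, 165 mm long; at its +x end a wide nut (inlet) 22 mm diameter x 22 mm, at its -x end a narrow nut (outlet) 15 mm diameter x 18 mm; 205 mm overall. Origin: on the axis, halfway along the tube (nuts apart). Own x: to the inlet. Starts level in the rack, axis 45 mm over the bench.
- rack: Fixed rack, base 100 x 250 x 10 mm; origin under its centre. Two rails along y at x = -30, +30 mm, 6 mm thick, 40 mm high, 54 mm free between them for the fingers. On each, open-topped U saddles at y = -75, 0, 75 mm, 12 mm wide inside, prongs up to z = 52 mm. A column lies along x in each pair (order varies), inlets all to +x, and lifts straight up.
- camera_stand: Fixed stand of the inspection camera: dark base plate 110 x 110 x 14 mm with an upright post 20 mm in diameter at its middle, carrying the camera head. Origin: centre of the underside. The camera looks to the stand's -x side.
- camera_head: Inspection camera: black lens barrel 34 mm diameter x 40 mm before a white housing 70 x 52 x 48 mm, looking to the robot's side and 20 degrees down. Origin: centre of the lens face, 225 mm above the bench. Own x: along the line of sight, back into the camera (20 degrees up). Inlet end belongs at x = -60 mm, y = z = 0 (204 mm over the bench), the column's x along this x, inlet higher.
- switch_box: Fixed grey switch box 100 x 100 x 50 mm with the knob on the middle of its top. Origin: centre of the underside.
- knob_grip (a point): Point on the vertical axis of the black spring-return knob at gripping height, 86 mm above the bench. Knob: a disc 44 mm in diameter with an upright bar grip on it, 42 mm long, 14 mm thick, top 94 mm and foot 64 mm above the bench. Own x: along the bar (turns with the knob); own z: up.
- knob (a joint): Turn of the knob in rad: 0 at rest, growing clockwise seen from above, 1.05 at its stop. A spring returns it to 0 when let go (0.05 N m at rest to 0.17 N m at the stop).
Things that resemble listed ones, but are neither listed nor needed, are in the scene too. Leave any blue or orange look-alike of the column_mid alone.

How it is judged (in metres and radians):
On the way, in this order (a step that is already met when the one before it is completed fails the run):
1. the knob is twisted clockwise to its stop (value of joint knob above 0.95 rad), for 0.1 s.
2. the knob is let go and has sprung back (value of joint knob below 0.1 rad and contact force between each of the arm, the fingers and switch_box below 0.2 N), for 0.2 s.
3. the middle column is lifted clear of the rack in the gripper (height (world z) of column_mid above 0.085 m and contact force between the fingers and column_mid above 1 N and contact force between column_mid and rack below 0.1 N), for 0.2 s.
At the end, for the whole second after the job is handed in: The column is held still in the gripper, touching nothing else: inlet end 45 to 75 mm before the lens and within 12 mm of its axis (each way), facing it; column within 8 degrees of the line of sight. Knob at rest (below 0.1 rad), the other two columns within 20 mm of their start (x of column_mid_inlet in the frame of camera_head between -0.075 and -0.045 m and y of column_mid_inlet in the frame of camera_head between -0.012 and 0.012 m and z of column_mid_inlet in the frame of camera_head between -0.012 and 0.012 m and angle between the x axis of column_mid and the x axis of camera_head, either way round below 0.14 rad and x of column_mid_outlet in the frame of camera_head below -0.18 m and height (world z) of column_mid above 0.13 m and linear speed of column_mid below 0.02 m/s and angular speed of column_mid below 0.1 rad/s and contact force between the fingers and column_mid above 1 N and contact force between column_mid and rack below 0.1 N and contact force between column_mid and camera_stand below 0.1 N and contact force between column_mid and switch_box below 0.1 N and contact force between column_mid and column_short below 0.1 N and contact force between column_mid and column_long below 0.1 N and value of joint knob below 0.1 rad and distance of each of column_short, column_long from where it was at the start of the episode below 0.02 m); the arm keeps its last pose, push and grip.
It fails at once if the camera or its stand is touched (over 1 N) (contact force between any of the arm, the fingers, column_mid and camera_stand above 1 N).
It fails at once if one of the other two columns is taken out of its place (distance of any of column_short, column_long from where it was at the start of the episode above 0.03 m).
It also fails if it takes over 61 s, if anything falls off the work surface, if the arm or the gripper's body presses on something with over 40 N, if the wrist force passes 120 N, or if a joint passes its speed limit or range.

## Robot

A 6-joint arm with a two-finger parallel gripper is mounted at the origin on the work surface. World frame = base frame: x ahead of the robot, y to its left, z up, the work surface at z = 0. Lengths are in m, angles in degrees, forces in N, time in s.
With the tool pointing down it reaches from about 0.35 to 0.875 m from the base axis. Payload 4.2 kg.
Tool frame: the origin (TCP) lies on the mounting face of the last link; the fingertips stand 182 mm ahead of it and the grasp point (between the pads) lies 164 mm ahead of it (r.tcp_to_grasp is the distance from the TCP to the grasp point, in m); z points along the fingers, y is the line along which they close (so a half turn about z gives the same grasp; the last joint's range is limited). The gripper opens to 87 mm and grips with 3 to 60 N. Pads are 19 mm wide; open, the fingers measure 117 mm over their backs; the gripper's body (75 mm by 190 mm) begins 51 mm behind the grasp point.
Start: joints at [-53.365, 22.042, 0.453, 0, -68.411, -14.817], TCP at [0.232, -0.58, 0.405] pointing down, gripper open.
Joint ranges: [-179.83, 179.83], [-69.29, 118.12], [-61.27, 80.66], [-181.25, 117.63], [-171.15, -9.14], [-177.46, 177.46]. Speed limits (degrees/s): [159.86, 159.86, 180, 180, 180, 180].

## Interface

Orientations are given as a 3x3 rotation matrix whose columns are the frame's x, y, z axes.
In Python, from station import sense, eyes, r gives the robot as it stands.
- The arm moves only by the tool jog_arm, never from a script. Its argument "increments" is a list of rows, each a list of 4 numbers: the shift along the tool's x, y, z normalised to -1 to 1, where 1 is 0.02 m, then the turn about the tool's z normalised to -1 to 1, where 1 is 0.08 rad. A call has 1 to 10 rows; each row shifts and turns the commanded pose from where the row before left it, along the tool's axes as they then stand; what a row does not reach is not made up. A row lasts 1/10 s, in which the tool goes at most 50 mm and 8.59 degrees, less where a joint would pass 70% of its speed; a pose out of reach is approached as far as the arm can. A call with a number of a shift or a turn outside -1 to 1 is refused whole. A call with a gripper value outside its range is refused whole. "grip" is the finger opening in mm, from 0 to 87, set as the call begins (left out, the last holds). The fingers move at their own pace and stop on an object; the grip force is fixed at half the most. Time passes only in rows, so rows that do not move let the fingers close. It gives the time, the measured TCP pose, the force, the opening and the grip force at its end, in the units of the state.
- sense(): the state, without advancing time (a new reading comes with each control period).
- eyes.capture(name): name is "scene" or "top"; returns the picture (480x640x3 uint8, blue, green, red); there is no depth.
- eyes.get_calibration(name): a dict with "camera_matrix" (3x3 intrinsics, pixels), "k1" (the pictures are not rectified: a ray, as slopes to the right and down, at radius r is drawn at 1 + k1 r^2 times it, then the intrinsics apply), "R" (3x3) and "t" (3): a world point X has camera coordinates R X + t. Camera axes: x right, y down, z forward; pixel columns grow to the right and rows downward; lengths in m; the calibration is good to about 2 mm. A picture is of the moment at which its call begins. get_calibration takes no time and is no camera call.
- r.finish_job(): hands the job in; it is judged then, once.
Trained networks look in the newest picture that a camera, given by its name, has taken for a name from the list of things; names that differ only in an ending like _2 or _b are one class to them, and where a whole thing is asked for, a point or a joint stands for the part that bears it (a point fixed in the world has none). Each returns a list of dicts, best first, with "conf" (0 to 1); they miss things now and then, are a little off and sometimes report something else, mostly with a low value. They report only what shows in the picture. A call takes as long as a camera call. They do not tell look-alikes from the thing itself.
- eyes.spot_in(camera, name): "centre" ([x, y, z] in m, in world coordinates, good to about 4 mm: the middle of the surface that is visible of it).
- eyes.outline_of(camera, name): "mask" (480x640 bool, what is visible of it).
The state is a dict: "time_s": time; "joints": joint angles; "joint_velocities": joint speeds; "effort": joint torques, N m; "tcp_pos": TCP position; "ee_rot": TCP orientation; "wrist_force": force on the tool from outside, world axes, zero at the start; "moment": the same for the moment, N m; "gripper_width": opening from 0.0 (shut) to 1.0 (fully open); "gripper_force": force on a finger pad.
Only numpy, scipy, OpenCV 4.12 (cv2) and the standard library are available. Lean on these libraries where they do the work, as an engineer would, in place of code of your own. Each camera call takes 0.05 s, during which the arm holds its last target. There are 200 camera calls.

## Working session

There is one attempt and no reset: what is moved stays moved. The work goes in short steps, Python scripts to look and compute and a tool call to move; the robot and the scene stay as the last step left them, time stands still between calls to the robot, and variables do not carry over. Pictures are saved under pics/ and viewed, at most 10 in all, crops included, and the job is handed in when it is done.

Besides the shell and the picture viewer there is one more tool, called after "Call:" by a JSON object that holds its "fn" and its "kwargs". jog_arm: Moves the arm, as the interface text tells. Its arguments: {"type":"object","properties":{"increments":{"type":"array"},"grip":{"type":"number"}},"required":["increments"]}

```bash
mkdir -p pics; cat > h.py <<'E'
import numpy as np, cv2
from station import sense, eyes, r
def cal(n):
    c=eyes.get_calibration(n); return np.array(c["camera_matrix"]),c["k1"],np.array(c["R"]),np.array(c["t"])
def proj(n,X):
    K,k,R,t=cal(n); p=np.atleast_2d(X)@R.T+t; s=p[:,:2]/p[:,2:]; s=s*(1+k*(s**2).sum(1,keepdims=True))
    return s@K[:2,:2].T+K[:2,2]
def ray(n,uv):
    K,k,R,t=cal(n); s=cv2.undistortPoints(np.array(uv,float).reshape(-1,1,2),K,np.array([k,0,0,0.]))[:,0]
    # refine for the model s*(1+k r^2)
    return -R.T@t, np.c_[s,np.ones(len(s))]@R
def atz(n,uv,z):
    o,d=ray(n,uv); return o+d*((z-o[2])/d[:,2])[:,None]
E
cat > a.py <<'E'
from h import *
s=sense(); print(s["time_s"],s["tcp_pos"],np.round(s["ee_rot"],3).tolist(),r.tcp_to_grasp)
for n in("scene","top"):
    im=eyes.capture(n); cv2.imwrite(f"pics/{n}0.png",im)
    K,k,R,t=cal(n); print(n,"cam at",np.round(-R.T@t,3),"fwd",np.round(R[2],3),K[0,0],k)
    for q in("column_mid","column_short","column_long","rack","camera_stand","camera_head","switch_box","knob_grip"):
        print(q,[(round(d["conf"],2),np.round(d["centre"],3).tolist(),np.round(proj(n,d["centre"])[0]).tolist()) for d in eyes.spot_in(n,q)[:5]])
E
python3 a.py
```

```text
0.0 [ 0.23222852 -0.58002749  0.40366955] [[-0.928, -0.372, -0.001], [-0.372, 0.928, 0.002], [0.0, 0.002, -1.0]] 0.1635
scene cam at [ 1.24  -0.397  0.874] fwd [-0.669  0.368 -0.646] 515.6879874574829 -0.019018743172008943
column_mid [(0.88, [0.705, -0.198, 0.016], [277.0, 394.0]), (0.88, [0.294, -0.272, 0.014], [178.0, 276.0]), (0.58, [0.528, -0.291, 0.051], [198.0, 336.0])]
column_short [(0.76, [0.532, -0.216, 0.052], [234.0, 324.0])]
column_long [(0.77, [0.522, -0.368, 0.053], [160.0, 348.0])]
rack [(0.65, [0.505, -0.294, 0.017], [196.0, 340.0])]
camera_stand [(0.77, [0.685, 0.369, 0.123], [504.0, 255.0]), (0.68, [0.675, 0.351, 0.256], [510.0, 206.0]), (0.62, [0.532, -0.29, 0.051], [199.0, 338.0])]
camera_head [(0.91, [0.672, 0.353, 0.256], [509.0, 205.0])]
switch_box [(0.7, [0.52, -0.006, 0.047], [320.0, 289.0])]
knob_grip [(0.65, [0.509, -0.003, 0.075], [319.0, 276.0])]
top cam at [0.336 0.013 1.271] fwd [ 0.142 -0.026 -0.99 ] 518.2259010852754 -0.030172872212667696
column_mid [(0.67, [0.293, -0.266, 0.012], [408.0, 329.0]), (0.66, [0.508, -0.288, 0.048], [421.0, 239.0]), (0.65, [0.7, -0.194, 0.016], [379.0, 164.0])]
column_short [(0.51, [0.52, -0.214, 0.05], [390.0, 233.0])]
column_long [(0.59, [0.496, -0.363, 0.051], [452.0, 245.0])]
rack [(0.65, [0.493, -0.282, 0.009], [414.0, 247.0])]
camera_stand [(0.72, [0.662, 0.364, 0.014], [155.0, 173.0])]
camera_head [(0.97, [0.652, 0.359, 0.271], [123.0, 145.0])]
switch_box [(0.89, [0.493, 0.001, 0.051], [300.0, 242.0])]
knob_grip [(0.83, [0.498, 0.003, 0.063], [299.0, 240.0])]
```

View pics/scene0.png

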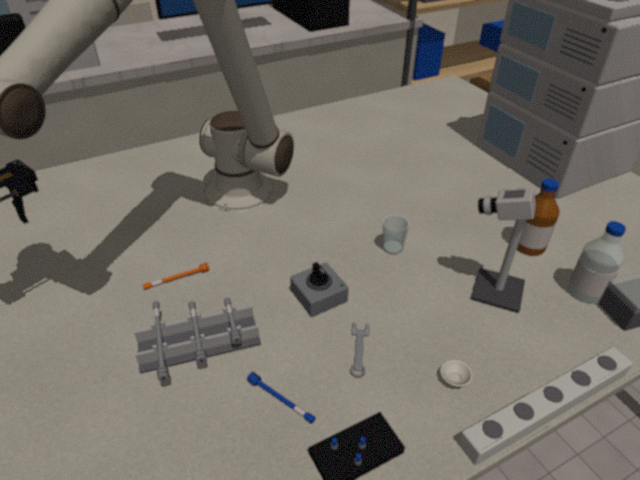

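View pics/top0.png

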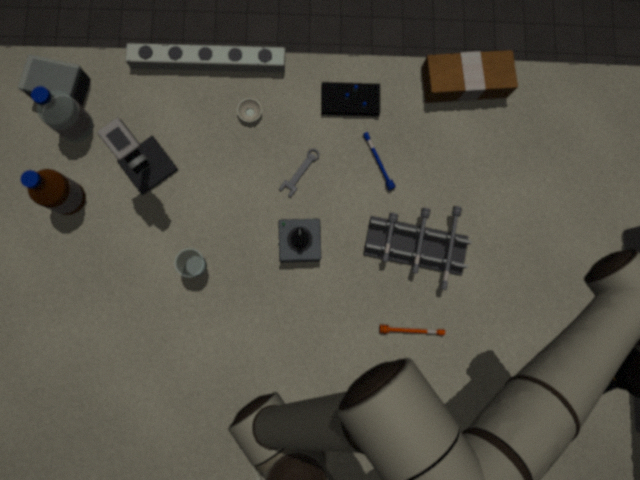

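The scene shot shows the rack at (197,338) with three grey columns, the switch box at (320,288) and the camera at (510,205). The orange bar at (176,276) and the blue bar at (281,397) are the look-alikes. In the top view the grey columns are at (390,237), (420,242) and (452,247), the blue bar is at (379,164), the orange one at (410,330), the box at (300,240) and the camera at (130,148). Candidates: these three rack columns plus the blue and orange bars. I choose the rack column of middle length, which looks like the one at (420,242), and check it in a crop.

```bash
cat > b.py <<'E'
from h import *
im=cv2.imread("pics/top0.png")
a=cv2.resize(im[195:300,355:480],None,fx=3.2,fy=3.2,interpolation=cv2.INTER_CUBIC)
b=cv2.resize(im[110:210,90:190],None,fx=3.6,fy=3.6,interpolation=cv2.INTER_CUBIC)[:336]
c=cv2.resize(im[210:275,270:330],None,fx=4,fy=4,interpolation=cv2.INTER_CUBIC)
sc=cv2.imread("pics/scene0.png"); d=cv2.resize(sc[170:320,465:540],None,fx=1.7,fy=1.7,interpolation=cv2.INTER_CUBIC)[:260]
e=cv2.resize(sc[290:390,130:265],None,fx=2.6,fy=2.6,interpolation=cv2.INTER_CUBIC)
W=np.zeros((600,800,3),np.uint8)
W[:a.shape[0],:a.shape[1]]=a; W[:b.shape[0],405:405+b.shape[1]]=b
W[338:338+c.shape[0],:c.shape[1]]=c; W[338:338+d.shape[0],250:250+d.shape[1]]=d; W[338:598,400:400+e.shape[1]]=e
W=np.clip(W*1.6,0,255).astype(np.uint8); cv2.imwrite("pics/crop0.png",W)
def ends(n,q,z):
    for d in eyes.outline_of(n,q)[:4]:
        m=d["mask"]; v,u=np.nonzero(m); P=atz(n,np.c_[u,v],z)[:,:2]; c,s,ang=cv2.minAreaRect(P.astype(np.float32))
        w=np.linalg.svd(P-P.mean(0),full_matrices=False)[2][0]; l=(P-P.mean(0))@w
        print(n,q,round(d["conf"],2),m.sum(),"px",np.round([u.mean(),v.mean()]),"rect",np.round(c,3),np.round(s,3),round(ang,1),"mid",np.round(P.mean(0)+w*(l.max()+l.min())/2,4),"len",round(np.ptp(l),3),"dir",round(np.degrees(np.arctan2(w[1],w[0]))%180,1))
for n in("top","scene"):
    eyes.capture(n)
    for q,z in(("column_mid",.047),("column_short",.047),("column_long",.047),("rack",.03),("switch_box",.05),("knob_grip",.09),("camera_stand",.014),("camera_head",.25)): ends(n,q,z)
E
python3 b.py
```

```text
top column_mid 0.84 310 px [407. 330.] rect [ 0.295 -0.265] [0.018 0.154] 0.9 mid [ 0.2917 -0.265 ] len 0.154 dir 88.5
top column_mid 0.74 341 px [379. 162.] rect [ 0.701 -0.188] [0.155 0.02 ] 24.3 mid [ 0.7003 -0.1867] len 0.155 dir 25.5
top column_mid 0.72 251 px [421. 237.] rect [ 0.505 -0.29 ] [0.02 0.16] 81.3 mid [ 0.5051 -0.2876] len 0.16 dir 169.5
top column_short 0.55 300 px [389. 236.] rect [ 0.51  -0.214] [0.023 0.122] 81.4 mid [ 0.5106 -0.2127] len 0.122 dir 169.9
top column_short 0.42 323 px [421. 235.] rect [ 0.507 -0.286] [0.023 0.16 ] 78.0 mid [ 0.5063 -0.2878] len 0.16 dir 169.5
top column_long 0.73 480 px [451. 247.] rect [ 0.49 -0.36] [0.022 0.206] 78.9 mid [ 0.4898 -0.3613] len 0.206 dir 169.8
top rack 0.72 3723 px [415. 246.] rect [ 0.494 -0.284] [0.257 0.103] 79.3 mid [ 0.4936 -0.284 ] len 0.257 dir 79.5
top switch_box 0.86 1806 px [300. 240.] rect [0.499 0.002] [0.105 0.098] 1.5 mid [0.4996 0.0015] len 0.123 dir 166.5
top knob_grip 0.74 295 px [300. 238.] rect [0.499 0.001] [0.044 0.041] 1.3 mid [0.4983 0.0008] len 0.046 dir 168.2
top camera_stand 0.68 2940 px [
[... 1440 characters left out ...]
 px [319. 288.] rect [ 0.513 -0.007] [0.148 0.119] 1.2 mid [ 0.517 -0.007] len 0.168 dir 158.6
scene knob_grip 0.66 328 px [318. 274.] rect [ 0.513 -0.004] [0.039 0.077] 61.1 mid [ 0.512  -0.0064] len 0.077 dir 159.6
scene knob_grip 0.58 2147 px [319. 288.] rect [ 0.549 -0.027] [0.139 0.114] 4.5 mid [ 0.5504 -0.0259] len 0.157 dir 162.0
scene camera_stand 0.9 3693 px [505. 249.] rect [0.54  0.524] [0.154 0.532] 39.9 mid [0.5545 0.5346] len 0.532 dir 131.2
scene camera_stand 0.51 314 px [318. 274.] rect [0.443 0.033] [0.043 0.077] 62.2 mid [0.4415 0.0311] len 0.079 dir 158.1
scene camera_head 0.75 1468 px [510. 204.] rect [0.661 0.362] [0.137 0.113] 62.5 mid [0.6639 0.3695] len 0.163 dir 97.4
```

View pics/crop0.png

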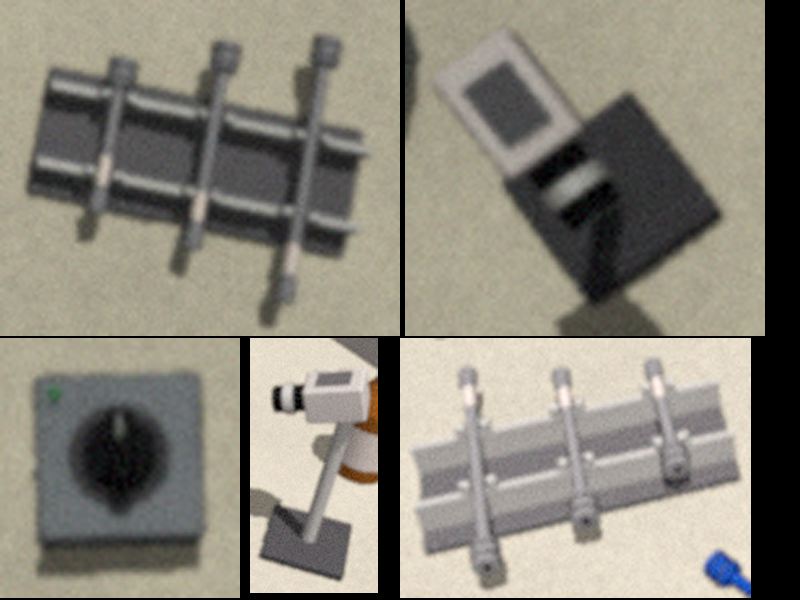

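The crop confirms it: the middle slot holds the 160 mm grey column (the outer two measure 122 and 206 mm), inlet to +x and heading −10.5°. The knob bar lies along world x at rest. The camera looks along about −139° (mask axis 41°). Knob first.

Call:
{"fn": "jog_arm", "kwargs": {"increments": [[-0.93,0.88,0,0],[-0.93,0.88,0,0],[-0.93,0.88,0,0],[-0.93,0.88,0,0],[-0.93,0.88,0,0],[-0.93,0.88,0,0],[-0.93,0.88,0,0],[-0.93,0.88,0,0],[-0.93,0.88,0,0],[-0.93,0.88,0,0]], "grip": 87}}

```text
time_s: 2.8
tcp_pos: [0.3398, -0.3467, 0.405]
ee_rot: [[-0.928, -0.372, 0.0], [-0.372, 0.928, -0.0], [-0.0, -0.0, -1.0]]
wrist_force: [0.6, 0.2, 0.3]
gripper_width: 1.006
gripper_force: 0.0
```

Call:
{"fn": "jog_arm", "kwargs": {"increments": [[-0.93,0.88,0,0],[-0.93,0.88,0,0],[-0.93,0.88,0,0],[-0.93,0.88,0,0],[-0.93,0.88,0,0],[-0.93,0.88,0,0],[-0.93,0.88,0,0],[-0.93,0.88,0,0],[-0.93,0.88,0,0],[-0.93,0.88,0,0]]}}

```text
time_s: 3.8
tcp_pos: [0.4471, -0.1141, 0.405]
ee_rot: [[-0.928, -0.372, 0.001], [-0.372, 0.928, 0.0], [-0.001, -0.0, -1.0]]
wrist_force: [0.1, -0.9, -0.4]
gripper_width: 1.0
gripper_force: 0.0
```

Call:
{"fn": "jog_arm", "kwargs": {"increments": [[-0.93,0.88,0,0],[-0.93,0.88,0,0],[-0.93,0.88,0,0],[-0.93,0.88,0,0],[-0.93,0.88,0,0],[0,0,0,0.95],[0,0,0,0.95],[0,0,0,0.95],[0,0,0,0.95],[0,0,0,0.95]]}}

```text
time_s: 4.8
tcp_pos: [0.5004, 0.0011, 0.4049]
ee_rot: [[-1.0, 0.002, 0.0], [0.002, 1.0, 0.0], [-0.0, 0.0, -1.0]]
wrist_force: [0.3, -0.4, 0.4]
gripper_width: 1.001
gripper_force: 0.0
```

Call:
{"fn": "jog_arm", "kwargs": {"increments": [[0,0,0,0],[0,0,0,0]]}}

```text
time_s: 5.0
tcp_pos: [0.5004, 0.0011, 0.4049]
ee_rot: [[-1.0, -0.002, 0.0], [-0.002, 1.0, 0.0], [-0.0, 0.0, -1.0]]
wrist_force: [1.0, 0.1, 0.2]
gripper_width: 1.0
gripper_force: 0.0
```

Call:
{"fn": "jog_arm", "kwargs": {"increments": [[0,0,0.96,0],[0,0,0.96,0],[0,0,0.96,0],[0,0,0.96,0],[0,0,0.96,0],[0,0,0.96,0],[0,0,0.96,0],[0,0,0.96,0],[0,0,0,0]]}}

```text
time_s: 5.9
tcp_pos: [0.4996, 0.0009, 0.249]
ee_rot: [[-1.0, -0.001, -0.005], [-0.001, 1.0, -0.001], [0.005, -0.001, -1.0]]
wrist_force: [-0.3, 0.1, -0.1]
gripper_width: 0.999
gripper_force: 0.0
```

Call:
{"fn": "jog_arm", "kwargs": {"increments": [[0,0,0,0],[0,0,0,0],[0,0,0,0],[0,0,0,0],[0,0,0,0],[0,0,0,0],[0,0,0,0]], "grip": 0}}

```text
time_s: 6.6
tcp_pos: [0.5004, 0.0011, 0.2512]
ee_rot: [[-1.0, -0.001, 0.0], [-0.001, 1.0, 0.0], [-0.0, 0.0, -1.0]]
wrist_force: [-0.5, -0.4, 0.0]
gripper_width: 0.448
gripper_force: 0.0
```

Call:
{"fn": "jog_arm", "kwargs": {"increments": [[0,0,0,0],[0,0,0,0],[0,0,0,0],[0,0,0,0],[0,0,0,0],[0,0,0,0]]}}

```text
time_s: 7.2
tcp_pos: [0.5006, 0.002, 0.2511]
ee_rot: [[-1.0, -0.001, 0.001], [-0.001, 1.0, 0.002], [-0.001, 0.002, -1.0]]
wrist_force: [-1.5, 5.8, -0.2]
gripper_width: 0.159
gripper_force: 30.0
```

Call:
{"fn": "jog_arm", "kwargs": {"increments": [[0,0.05,0,0.8],[0,0,0,0.8],[0,0,0,0.8],[0,0,0,0.8],[0,0,0,0.8],[0,0,0,0.8],[0,0,0,0.8],[0,0,0,0.8],[0,0,0,0.8],[0,0,0,0.8]]}}

```text
time_s: 8.2
tcp_pos: [0.5006, 0.0018, 0.2512]
ee_rot: [[-0.802, 0.598, -0.0], [0.598, 0.802, -0.001], [-0.0, -0.001, -1.0]]
wrist_force: [1.3, -1.7, -0.7]
gripper_width: 0.158
gripper_force: 30.0
```

Call:
{"fn": "jog_arm", "kwargs": {"increments": [[0,0,0,0.8],[0,0,0,0.8],[0,0,0,0.8],[0,0,0,0.8],[0,0,0,0],[0,0,0,0]]}}

```text
time_s: 8.8
tcp_pos: [0.5004, 0.0017, 0.2511]
ee_rot: [[-0.627, 0.779, -0.001], [0.779, 0.627, -0.001], [-0.0, -0.001, -1.0]]
wrist_force: [1.8, -3.7, -1.0]
gripper_width: 0.163
gripper_force: 30.0
```

```bash
python3 -c "
from h import *
s=sense();R=np.array(s['ee_rot']);print(s['time_s'],np.degrees(np.arctan2(R[1,0],R[0,0])),s['moment'],s['wrist_force'],s['joints'])"
```

```text
8.8 128.81309986615068 [-1.4565726  -0.20363437  0.16654293] [ 1.81609463 -3.7135293  -1.02434708] [ 1.88261316e+01  2.01310916e+01 -2.83263201e+01  6.38933520e-02
 -4.15937091e+01 -1.60060847e+02]
```

Call:
{"fn": "jog_arm", "kwargs": {"increments": [[0,0,0,0.7],[0,0,0,0.7],[0,0,0,0.5],[0,0,0,0],[0,0,0,0]]}}

```text
time_s: 9.3
tcp_pos: [0.5003, 0.0018, 0.2511]
ee_rot: [[-0.503, 0.864, -0.001], [0.864, 0.503, -0.001], [-0.001, -0.001, -1.0]]
wrist_force: [0.5, -4.9, 0.2]
gripper_width: 0.161
gripper_force: 30.0
```

```bash
cat > st.py <<'E'
from h import *
s=sense();R=np.array(s['ee_rot']);print(s['time_s'],s['tcp_pos'],"yaw",np.degrees(np.arctan2(R[1,0],R[0,0])),"M",s['moment'],"F",s['wrist_force'],np.round(s['joints'],1),s['gripper_width']*87)
E
python3 st.py; cat > k.py <<'E'
from h import *
a=eyes.capture("scene")[225:335,270:370]; b=eyes.capture("top")[200:280,260:340]
W=np.hstack([cv2.resize(x,(400,400),interpolation=cv2.INTER_CUBIC) for x in(a,b)]); cv2.imwrite("pics/knob1.png",np.clip(W*1.8,0,255).astype(np.uint8))
E
python3 k.py
```

```text
9.3 [0.50030796 0.00176593 0.25113809] yaw 120.1779528321211 M [-1.70941755 -0.0164586   0.66947026] F [ 0.47623968 -4.92545977  0.20935211] [ 1.880e+01  2.010e+01 -2.830e+01  1.000e-01 -4.160e+01 -1.687e+02] 13.965878909425216
```

View pics/knob1.png

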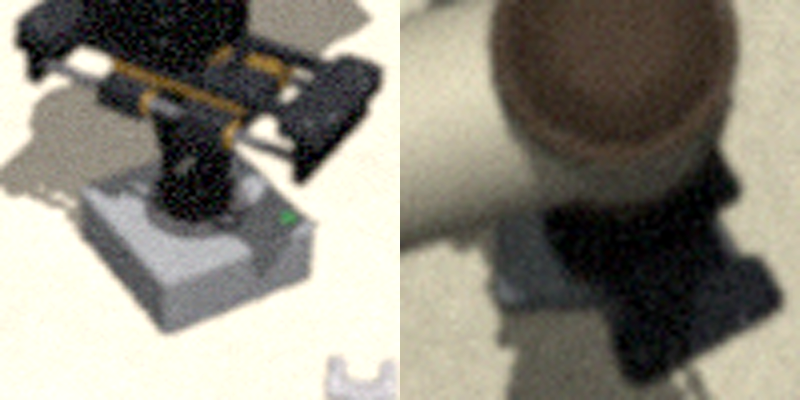

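The close-up (scene, about (190,180) in the crop) shows the fingers on the bar, turned about 60°, and the wrist moment jumped from 0.17 to 0.67 N m, so the knob is against its stop. Letting go.

Call:
{"fn": "jog_arm", "kwargs": {"increments": [[0,0,0,0],[0,0,0,0],[0,0,0,0],[0,0,0,0],[0,0,0,0],[0,0,0,0],[0,0,0,0],[0,0,0,0],[0,0,0,0],[0,0,0,0]], "grip": 87}}

```text
time_s: 10.4
tcp_pos: [0.5005, 0.0022, 0.2511]
ee_rot: [[-0.5, 0.866, 0.0], [0.866, 0.5, 0.0], [0.0, 0.0, -1.0]]
wrist_force: [0.2, -0.1, -0.4]
gripper_width: 0.958
gripper_force: 0.0
```

Call:
{"fn": "jog_arm", "kwargs": {"increments": [[0,0,0,0],[0,0,0,0],[0,0,0,0],[0,0,-1,0],[0,0,-1,0],[0,0,-1,0],[0,0,-1,0],[0,0,-1,0],[0,0,0,0]]}}

```text
time_s: 11.3
tcp_pos: [0.5011, 0.0022, 0.354]
ee_rot: [[-0.5, 0.866, 0.006], [0.866, 0.5, 0.001], [-0.002, 0.006, -1.0]]
wrist_force: [-0.0, 0.1, -0.5]
gripper_width: 1.004
gripper_force: 0.0
```

```bash
python3 st.py; cat > k.py <<'E'
from h import *
eyes.capture("scene")
for d in eyes.outline_of("scene","knob_grip")[:1]:
    v,u=np.nonzero(d["mask"]); print(d["conf"],u.mean(),v.mean(),d["mask"].sum())
# column line in world from top0-era masks was fine; camera geometry: fit silhouette model in both views
from scipy.optimize import minimize
def cyl(c,x,y,z,rad,x0,x1):
    a=np.linspace(0,2*np.pi,40); return np.vstack([c+x*xx+rad*(np.cos(a)[:,None]*y+np.sin(a)[:,None]*z) for xx in(x0,x1)])
def frame(yaw):
    p=np.radians(20); h=np.array([np.cos(yaw),np.sin(yaw),0]); x=h*np.cos(p)+np.array([0,0,np.sin(p)]); y=np.array([-np.sin(yaw),np.cos(yaw),0]); return x,y,np.cross(x,y)
def sil(n,px,py,yaw):
    x,y,z=frame(yaw); c=np.array([px,py,.225]); m=np.zeros((480,640),np.uint8)
    box=np.array([c+x*a+y*b+z*e for a in(.04,.11) for b in(-.026,.026) for e in(-.024,.024)])
    for P in(cyl(c,x,y,z,.017,0,.04),box): cv2.fillConvexPoly(m,cv2.convexHull(np.round(proj(n,P)*16).astype(np.int32)),1,shift=4)
    return m>0
M={}
eyes.capture("top")
for n in("scene","top"):
    M[n]=eyes.outline_of(n,"camera_head")[0]["mask"]; v,u=np.nonzero(M[n]); print(n,u.min(),u.max(),v.min(),v.max())
def cost(p,ns=("scene","top")):
    return -sum((lambda a,b:(a&b).sum()/(a|b).sum())(sil(n,p[0],p[1],p[2]),M[n]) for n in ns)
for ns in(("scene","top"),("scene",),("top",)):
    best=min((minimize(cost,[.61,.33,np.radians(y0)],args=(ns,),method="Nelder-Mead",options=dict(initial_simplex=[[.61,.33,np.radians(y0)],[.63,.33,np.radians(y0)],[.61,.35,np.radians(y0)],[.61,.33,np.radians(y0+8)]])) for y0 in(35,41,47)),key=lambda o:o.fun)
    print(ns,best.fun,best.x[:2],np.degrees(best.x[2]))
E
python3 k.py
```

```text
11.3 [0.50114487 0.00220791 0.35396777] yaw 120.02506319692898 M [-0.07826251 -0.07221123  0.01892509] F [-0.02162035  0.09779397 -0.54724308] [ 1.890e+01  1.260e+01 -2.110e+01  1.000e-01 -5.600e+01 -1.689e+02] 87.33209229243344
0.62 318.3197492163009 274.65830721003135 319
scene 478 535 187 220
top 98 148 118 173
('scene', 'top') -1.8206536329871779 [0.61529227 0.32918541] 40.130185993481625
('scene',) -0.8884172225591267 [0.61377724 0.32855298] 39.71622871566694
('top',) -0.9425051334702259 [0.61597682 0.33006873] 38.85704560610876
```

The knob is free: its mask is back at the start pixel (318,275), there is no contact force, and the arm is clear. The camera fit puts the lens face at (0.615, 0.329, 0.225), yaw about 40°. Now to the column.

Call:
{"fn": "jog_arm", "kwargs": {"increments": [[-0.9,-0.51,0,0],[-0.9,-0.51,0,0],[-0.9,-0.51,0,0],[-0.9,-0.51,0,0],[-0.9,-0.51,0,0],[-0.9,-0.51,0,0],[-0.9,-0.51,0,0],[-0.9,-0.51,0,0],[-0.9,-0.51,0,0],[-0.9,-0.51,0,0]], "grip": 44}}

```text
time_s: 12.55
tcp_pos: [0.502, -0.2056, 0.35]
ee_rot: [[-0.5, 0.866, -0.002], [0.866, 0.5, 0.0], [0.001, -0.002, -1.0]]
wrist_force: [-0.3, 0.1, 0.3]
gripper_width: 0.504
gripper_force: 0.0
```

Call:
{"fn": "jog_arm", "kwargs": {"increments": [[-0.9,-0.51,0,-0.98],[0,0,0,-0.98],[0,0,0,-0.98],[0,0,0,-0.98],[0,0,0,-0.98],[0,0,0,-0.98],[0,0,0,-0.98],[0,0,0,-0.98],[0,0,0,-0.98],[0,0,0,-0.98]]}}

```text
time_s: 13.55
tcp_pos: [0.5022, -0.2254, 0.3499]
ee_rot: [[-0.966, 0.257, -0.002], [0.257, 0.966, 0.0], [0.002, -0.0, -1.0]]
wrist_force: [-0.2, -0.5, -0.7]
gripper_width: 0.506
gripper_force: 0.0
```

Call:
{"fn": "jog_arm", "kwargs": {"increments": [[0,0,0,-1],[0,0,0,0],[0,0,0,0]]}}

```text
time_s: 13.85
tcp_pos: [0.5022, -0.2255, 0.3504]
ee_rot: [[-0.983, 0.184, -0.001], [0.184, 0.983, 0.0], [0.001, 0.0, -1.0]]
wrist_force: [-0.6, -0.5, -1.1]
gripper_width: 0.505
gripper_force: 0.0
```

```bash
python3 st.py
```

```text
13.85 [ 0.50224727 -0.22545229  0.35039268] yaw 169.401292672745 M [-0.07971748 -0.03373012 -0.00923704] F [-0.649365   -0.52733544 -1.06566554] [ -7.3  17.5 -14.7  -0.  -57.9 -93.3] 43.96134887560624
```

Call:
{"fn": "jog_arm", "kwargs": {"increments": [[-0.15,-0.76,0,0],[-0.15,-0.76,0,0],[-0.15,-0.76,0,0],[-0.15,-0.76,0,0],[0,0,0.8,0],[0,0,0.8,0],[0,0,0.8,0],[0,0,0.8,0],[0,0,0,0],[0,0,0,0]]}}

```text
time_s: 14.85
tcp_pos: [0.5031, -0.2883, 0.2872]
ee_rot: [[-0.983, 0.183, -0.0], [0.183, 0.983, -0.0], [0.0, -0.0, -1.0]]
wrist_force: [-0.3, -0.7, -0.2]
gripper_width: 0.506
gripper_force: 0.0
```

```bash
python3 st.py; python3 - <<'E'
from h import *
a=eyes.capture("scene")[265:395,110:290]; b=eyes.capture("top")[185:315,350:500]
W=np.hstack([cv2.resize(a,(450,325),interpolation=cv2.INTER_CUBIC),cv2.resize(b,(350,325),interpolation=cv2.INTER_CUBIC)]); cv2.imwrite("pics/rack1.png",np.clip(W*1.6,0,255).astype(np.uint8))
E
```

```text
14.85 [ 0.50312816 -0.28831276  0.28723237] yaw 169.4671856731424 M [-0.02516315 -0.09342783 -0.00169258] F [-0.2670105  -0.72320359 -0.1881179 ] [-13.8  24.  -15.    0.  -51.  -86.7] 44.00589698923376
```

View pics/rack1.png

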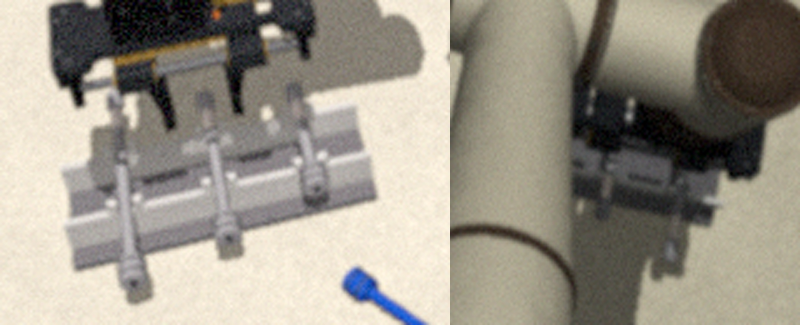

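The fingers, at crop (168,125) and (238,110), straddle the middle column whose nut is at (228,235). Going down and closing.

Call:
{"fn": "jog_arm", "kwargs": {"increments": [[0,0,0.79,0],[0,0,0.79,0],[0,0,0.79,0],[0,0,0.78,0],[0,0,0.78,0],[0,0,0,0],[0,0,0,0]]}}

```text
time_s: 15.65
tcp_pos: [0.5035, -0.2876, 0.2094]
ee_rot: [[-0.983, 0.182, 0.001], [0.182, 0.983, -0.001], [-0.001, -0.0, -1.0]]
wrist_force: [0.7, -0.9, -0.3]
gripper_width: 0.509
gripper_force: 0.0
```

Call:
{"fn": "jog_arm", "kwargs": {"increments": [[0,0,0,0],[0,0,0,0],[0,0,0,0],[0,0,0,0],[0,0,0,0],[0,0,0,0],[0,0,0,0],[0,0,0,0]], "grip": 0}}

```text
time_s: 16.45
tcp_pos: [0.5031, -0.2874, 0.2087]
ee_rot: [[-0.983, 0.182, 0.0], [0.182, 0.983, -0.0], [-0.0, -0.0, -1.0]]
wrist_force: [0.0, 0.5, 2.0]
gripper_width: 0.106
gripper_force: 30.0
```

Call:
{"fn": "jog_arm", "kwargs": {"increments": [[0,0,-0.5,0],[0,0,-0.8,0],[0,0,-1,0],[0,0,-1,0],[0,0,-1,0],[0,0,-0.7,0],[0,0,0,0],[0,0,0,0],[0,0,0,0],[0,0,0,0]]}}

```text
time_s: 17.45
tcp_pos: [0.5027, -0.2873, 0.3074]
ee_rot: [[-0.983, 0.182, -0.002], [0.182, 0.983, 0.001], [0.002, 0.0, -1.0]]
wrist_force: [-0.6, 0.2, -2.2]
gripper_width: 0.103
gripper_force: 30.0
```

```bash
python3 st.py; cat > c.py <<'E'
from h import *
import sys
tag=sys.argv[1]
s=sense(); R=np.array(s["ee_rot"]); g=np.array(s["tcp_pos"])+R[:,2]*r.tcp_to_grasp; hx=-R[:,0]
# fit column silhouette in plane of tool x/z: slide s (grip to origin along column) and tilt
from scipy.optimize import minimize
def sil(n,sl,dz,th):
    a=np.radians(th); x=hx*np.cos(a)+np.array([0,0,np.sin(a)]); y=R[:,1]; z=np.cross(x,y); c=g+sl*x+np.array([0,0,dz]); m=np.zeros((480,640),np.uint8); t=np.linspace(0,2*np.pi,30)
    for x0,x1,rad in((-.06,.06,.005),(.06,.082,.011),(-.078,-.06,.0075)):
        P=np.vstack([c+x*q+rad*(np.cos(t)[:,None]*y+np.sin(t)[:,None]*z) for q in(x0,x1)])
        cv2.fillConvexPoly(m,cv2.convexHull(np.round(proj(n,P)*16).astype(np.int32)),1,shift=4)
    return m>0
for n in ("scene","top"):
    im=eyes.capture(n); cv2.imwrite(f"pics/{tag}_{n}.png",im); u0=proj(n,g)[0]
    ds=[d for d in eyes.outline_of(n,"column_mid") if abs(np.array([np.nonzero(d["mask"])[1].mean(),np.nonzero(d["mask"])[0].mean()])-u0).max()<50]
    if not ds: print(n,"no mask near",u0); continue
    M=ds[0]["mask"]; v,u=np.nonzero(M); print(n,ds[0]["conf"],M.sum(),u.min(),u.max(),v.min(),v.max(),"grasp px",np.round(u0))
    f=lambda p:1-(lambda a:(a&M).sum()/(a|M).sum())(sil(n,p[0],0,p[1]))
    o=min((minimize(f,[0,t0],method="Nelder-Mead",options=dict(initial_simplex=[[0,t0],[.008,t0],[0,t0+6]])) for t0 in(-5,5,15,25)),key=lambda o:o.fun)
    print("  fit IoU",1-o.fun,"origin ahead of grip",o.x[0],"tilt",o.x[1])
E
python3 c.py lift
```

```text
17.45 [ 0.50273313 -0.28734677  0.30737982] yaw 169.4933035609328 M [ 0.03896449  0.0359955  -0.01234418] F [-0.58831546  0.24100408 -2.20445536] [-13.7  22.6 -13.8  -0.  -53.7 -86.8] 8.950698086209421
scene 0.84 370 183 199 275 329 grasp px [189. 296.]
  fit IoU 0.7695560253699789 origin ahead of grip 0.010081909179687501 tilt 10.41339111328125
top 0.69 133 442 450 253 288 grasp px [431. 236.]
  fit IoU 0.0 origin ahead of grip 0.0 tilt -5.0
```

```bash
python3 - <<'E'
from h import *
im=cv2.imread("pics/top0.png").astype(float).mean(2)
e=np.array([np.cos(np.radians(-10.5)),np.sin(np.radians(-10.5)),0]); p=np.array([-e[1],e[0],0]); o=np.array([.5031,-.2876,0])
# brightness along e at z=.04, averaged over strips between the columns
xs=np.arange(-.06,.061,.002)
prof=[]
for x in xs:
    P=np.array([o+e*x+p*y+[0,0,.04] for y in list(np.arange(-.055,-.02,.004))+list(np.arange(.02,.055,.004))])
    uv=proj("top",P).astype(np.float32); prof.append(cv2.remap(im.astype(np.float32),uv[:,0],uv[:,1],cv2.INTER_LINEAR).mean())
for x,b in zip(xs,prof): print(round(x*1000),round(b),end="; ")
print()
# scene view of lifted column
a=cv2.imread("pics/lift_scene.png")[240:380,110:290]
cv2.imwrite("pics/lc.png",np.clip(cv2.resize(a,(720,560),interpolation=cv2.INTER_CUBIC)*1.6,0,255).astype(np.uint8))
E
```

```text
-60 51; -58 44; -56 44; -54 43; -52 37; -50 29; -48 25; -46 24; -44 26; -42 32; -40 48; -38 72; -36 91; -34 95; -32 87; -30 71; -28 59; -26 53; -24 52; -22 51; -20 51; -18 52; -16 52; -14 52; -12 52; -10 52; -8 52; -6 52; -4 51; -2 51; 0 51; 2 50; 4 45; 6 38; 8 30; 10 25; 12 23; 14 23; 16 26; 18 33; 20 50; 22 72; 24 91; 26 96; 28 87; 30 71; 32 59; 34 55; 36 60; 38 73; 40 87; 42 97; 44 101; 46 102; 48 103; 50 103; 52 102; 54 101; 56 101; 58 101; 60 101;
```

View pics/lc.png

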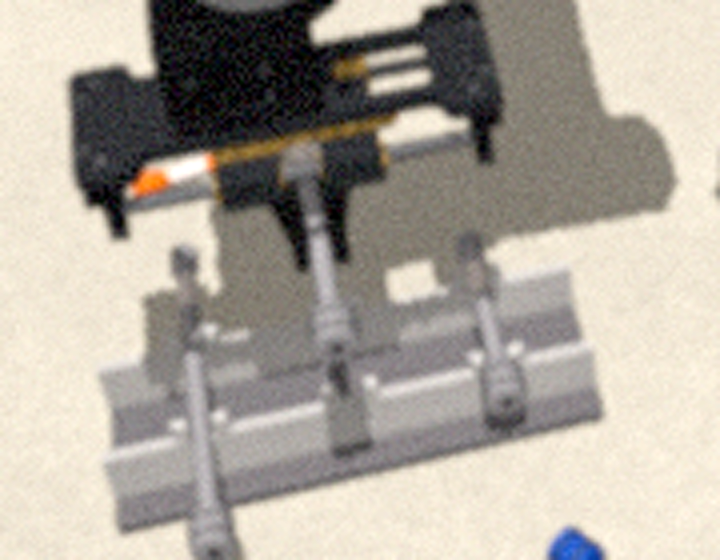

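The crop shows the column clear of the rack, its inlet at (332,335) and outlet at (302,158), with both neighbours lying in place. The tool only points down, so I'll pitch the column inside the grip. I'll back it up so the inlet nut is over the rear rail's prongs, then press down until it tilts by about 20°.

Call:
{"fn": "jog_arm", "kwargs": {"increments": [[0.65,0,0,0],[0.65,0,0,0],[0.65,0,0,0],[0.65,0,0,0],[0.65,0,0,0],[0.65,0,0,0],[0.65,0,0,0],[0.65,0,0,0],[0,0,0,0],[0,0,0,0]]}}

```text
time_s: 18.65
tcp_pos: [0.4008, -0.2686, 0.3089]
ee_rot: [[-0.983, 0.182, 0.001], [0.182, 0.983, -0.001], [-0.001, -0.0, -1.0]]
wrist_force: [0.8, -1.3, -1.5]
gripper_width: 0.103
gripper_force: 30.0
```

Call:
{"fn": "jog_arm", "kwargs": {"increments": [[0,0,0.7,0],[0,0,0.7,0],[0,0,0.7,0],[0,0,0.7,0],[0,0,0.5,0],[0,0,0.3,0],[0,0,0.2,0],[0,0,0,0],[0,0,0,0]]}}

```text
time_s: 19.55
tcp_pos: [0.401, -0.2686, 0.2329]
ee_rot: [[-0.983, 0.182, 0.001], [0.182, 0.983, -0.0], [-0.001, -0.0, -1.0]]
wrist_force: [-0.4, -0.5, -2.4]
gripper_width: 0.101
gripper_force: 30.0
```

```bash
python3 st.py; python3 c.py pre
```

```text
19.55 [ 0.40102643 -0.2685844   0.23292274] yaw 169.51215651998854 M [0.05296893 0.04983223 0.02499476] F [-0.35300596 -0.53000694 -2.40304711] [-14.5  20.4 -31.8   0.  -37.8 -86. ] 8.79731999225809
scene 0.6 274 185 198 269 316 grasp px [189. 287.]
  fit IoU 0.8338557993730408 origin ahead of grip 0.041061425209045425 tilt 21.145623683929443
top 0.77 236 392 445 328 334 grasp px [415. 283.]
  fit IoU 0.0 origin ahead of grip 0.0 tilt -5.0
```

Call:
{"fn": "jog_arm", "kwargs": {"increments": [[0,0,0.2,0],[0,0,0.2,0],[0,0,0.2,0],[0,0,0.2,0],[0,0,0,0]]}}

```text
time_s: 20.25
tcp_pos: [0.4006, -0.2685, 0.2161]
ee_rot: [[-0.983, 0.182, -0.001], [0.182, 0.983, 0.0], [0.001, 0.0, -1.0]]
wrist_force: [-0.5, 0.6, 1.1]
gripper_width: 0.105
gripper_force: 30.0
```

```bash
python3 st.py
```

```text
20.25 [ 0.40061965 -0.26850511  0.21610923] yaw 169.50098404295497 M [-0.05101598  0.16005629 -0.03027836] F [-0.4765144   0.58137722  1.14354226] [-14.5  22.  -32.7   0.  -35.4 -86. ] 9.168706450654362
```

Call:
{"fn": "jog_arm", "kwargs": {"increments": [[0,0,0.19,0],[0,0,0.19,0],[0,0,0.19,0],[0,0,0.19,0],[0,0,0,0],[0,0,0,0]]}}

```text
time_s: 20.85
tcp_pos: [0.4012, -0.2685, 0.2014]
ee_rot: [[-0.983, 0.182, 0.001], [0.182, 0.983, -0.0], [-0.001, -0.0, -1.0]]
wrist_force: [1.3, -0.3, 1.6]
gripper_width: 0.103
gripper_force: 30.0
```

```bash
python3 st.py
```

```text
20.85 [ 0.40117176 -0.26854826  0.20136058] yaw 169.5171259967543 M [-0.21268982 -0.26293876 -0.10067211] F [ 1.26393846 -0.32951586  1.55311275] [-14.5  23.5 -33.4   0.  -33.1 -86. ] 8.966933418295483
```

Call:
{"fn": "jog_arm", "kwargs": {"increments": [[0,0,-0.5,0],[0,0,-0.8,0],[0,0,-1,0],[0,0,-1,0],[0,0,-1,0],[0,0,-1,0],[0,0,-1,0],[0,0,-0.8,0],[0,0,0,0],[0,0,0,0]]}}

```text
time_s: 21.85
tcp_pos: [0.4001, -0.2682, 0.343]
ee_rot: [[-0.983, 0.183, -0.001], [0.183, 0.983, 0.001], [0.001, 0.001, -1.0]]
wrist_force: [-0.2, -0.3, -3.5]
gripper_width: 0.099
gripper_force: 30.0
```

Call:
{"fn": "jog_arm", "kwargs": {"increments": [[0.07,0.6,0,0],[0.07,0.96,0,0],[0.07,0.96,0,0],[0.07,0.96,0,0],[0.07,0.96,0,0],[0.07,0.96,0,0],[0.07,0.96,0,0],[0.07,0.96,0,0],[0.07,0.96,0,0],[0.07,0.96,0,0]]}}

```text
time_s: 22.85
tcp_pos: [0.42, -0.083, 0.3422]
ee_rot: [[-0.983, 0.182, -0.003], [0.182, 0.983, -0.0], [0.003, -0.001, -1.0]]
wrist_force: [0.4, -0.4, -1.5]
gripper_width: 0.102
gripper_force: 30.0
```

Call:
{"fn": "jog_arm", "kwargs": {"increments": [[0.07,0.96,0,0],[0.07,0.96,0,0],[0.07,0.96,0,0],[0.07,0.96,0,0],[0.07,0.96,0,0],[0.07,0.96,0,0],[0.07,0.96,0,0],[0.07,0.96,0,0],[0.07,0.6,0,0],[0,0,0,0]]}}

```text
time_s: 23.85
tcp_pos: [0.4382, 0.0821, 0.3426]
ee_rot: [[-0.984, 0.18, -0.001], [0.18, 0.984, -0.001], [0.001, -0.001, -1.0]]
wrist_force: [-0.7, -0.2, -2.9]
gripper_width: 0.101
gripper_force: 30.0
```

```bash
python3 st.py; python3 c.py tilt; python3 - <<'E'
import cv2,numpy as np
a=cv2.imread("pics/tilt_scene.png")[120:320,260:500]
cv2.imwrite("pics/tc.png",np.clip(cv2.resize(a,(720,600),interpolation=cv2.INTER_CUBIC)*1.5,0,255).astype(np.uint8))
E
```

```text
23.85 [0.43820745 0.08212396 0.34261384] yaw 169.62405408601248 M [-3.23165375e-02 -8.22293731e-03  7.51755040e-05] F [-0.69581146 -0.17117152 -2.93937154] [  31.6    8.   -28.8   -0.   -53.2 -132. ] 8.815311729391482
scene 0.54 165 324 353 200 227 grasp px [337. 211.]
  fit IoU 0.5956678700361011 origin ahead of grip -0.0022343749999999994 tilt 17.7578125
top 0.69 126 253 261 274 295 grasp px [262. 260.]
  fit IoU 0.2535496957403651 origin ahead of grip -0.014291687011718748 tilt 35.64495849609375
```

View pics/tc.png

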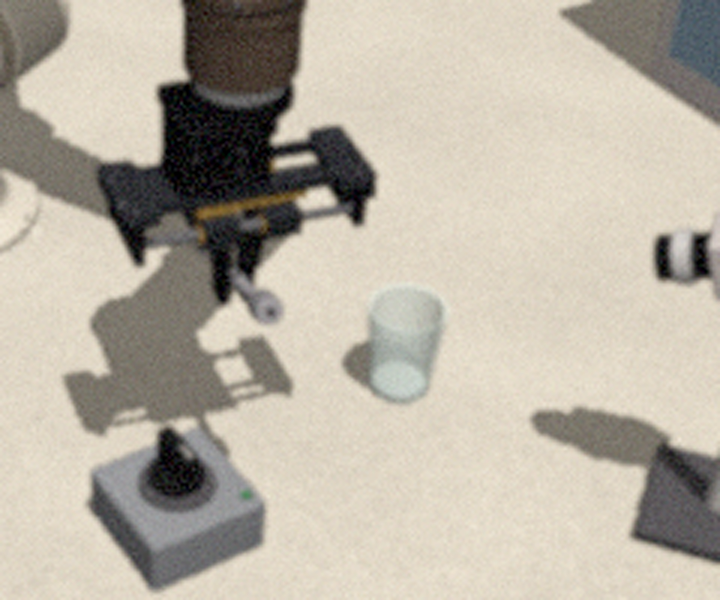

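The crop shows the column tilted in the grip with its inlet nut up-front at crop (267,308). The knob is at rest and a glass stands at crop (405,340). I'll turn to the camera's yaw, where the scene camera sees the column side-on.

Call:
{"fn": "jog_arm", "kwargs": {"increments": [[0,0,0,-1],[0,0,0,-1],[0,0,0,-1],[0,0,0,-1],[0,0,0,-1],[0,0,0,-1],[0,0,0,-1],[0,0,0,-1],[0,0,0,-1],[0,0,0,-1]]}}

```text
time_s: 25.05
tcp_pos: [0.4383, 0.0801, 0.3433]
ee_rot: [[-0.815, -0.58, -0.0], [-0.58, 0.815, -0.0], [0.0, 0.0, -1.0]]
wrist_force: [-1.0, -0.7, -2.3]
gripper_width: 0.101
gripper_force: 30.0
```

Call:
{"fn": "jog_arm", "kwargs": {"increments": [[0,0,0,-1],[0,0,0,0],[0,0,0,0]]}}

```text
time_s: 25.35
tcp_pos: [0.4383, 0.0804, 0.3433]
ee_rot: [[-0.769, -0.64, -0.0], [-0.64, 0.769, -0.0], [0.0, 0.0, -1.0]]
wrist_force: [-1.5, -0.1, -1.6]
gripper_width: 0.106
gripper_force: 30.0
```

```bash
python3 st.py; python3 c.py rot; python3 - <<'E'
from h import *
print("beaker base",atz("scene",[[393,248]],0),"rim top view",atz("top",[[190,263]],.1), "scene rim at h=.09",atz("scene",[[395.5,217]],.09))
a=cv2.imread("pics/rot_scene.png")[150:260,290:450]
cv2.imwrite("pics/rc.png",np.clip(cv2.resize(a,(800,550),interpolation=cv2.INTER_CUBIC)*1.5,0,255).astype(np.uint8))
E
```

```text
25.35 [0.43833621 0.08037009 0.34332621] yaw -140.2259643462095 M [ 0.00302883 -0.00126107  0.04283103] F [-1.49192411 -0.06963126 -1.56602788] [ 31.4   8.  -28.8  -0.  -53.2 -81.6] 9.253002968923386
scene 0.78 238 305 371 205 215 grasp px [337. 211.]
  fit IoU 0.5288888888888889 origin ahead of grip -0.0032120971679687497 tilt 17.866546630859375
top 0.66 186 269 287 268 289 grasp px [263. 259.]
  fit IoU 0.3722466960352423 origin ahead of grip -0.018163085937500004 tilt -40.5184326171875
beaker base [[0.43745482 0.25469473 0.        ]] rim top view [[0.43403439 0.24825172 0.1       ]] scene rim at h=.09 [[0.42394252 0.26092014 0.09      ]]
```

View pics/rc.png

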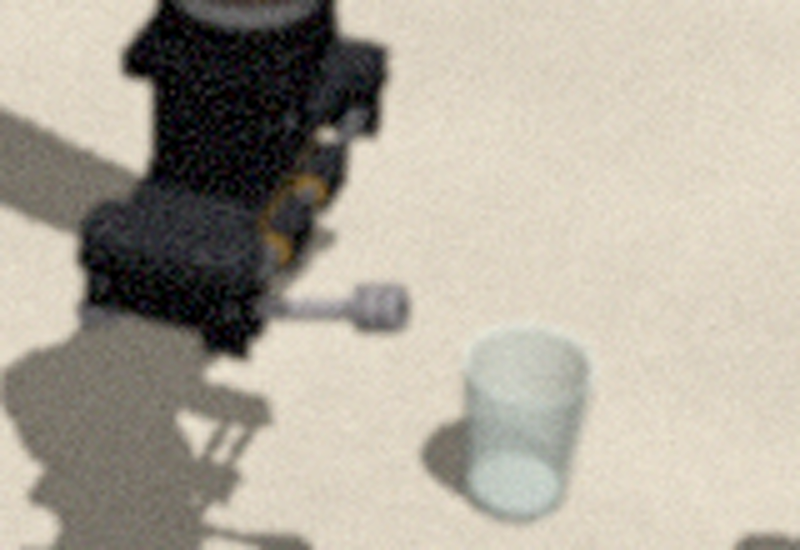

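```bash
cat > m.py <<'E'
from h import *
def meas(inl,out,nin):
    s=sense(); R=np.array(s["ee_rot"]); g=np.array(s["tcp_pos"])+R[:,2]*r.tcp_to_grasp
    o,d=ray("scene",[inl,out,nin]); n=R[:,1]; P=o+d*(((g-o)@n)/(d@n))[:,None]
    h=-R[:,0]; q=[((p-g)@h,p[2]-g[2]) for p in P]; print("grip",g,"inlet,outlet,nut-in-edge (ahead, up) mm",np.round(np.array(q)*1000,1))
    a=np.array(q[0])-q[1]; print("tilt",np.degrees(np.arctan2(a[1],a[0])),"len",np.hypot(*a)*1000); a=np.array(q[0])-q[2]; print("tilt to nut edge",np.degrees(np.arctan2(a[1],a[0])),np.hypot(*a)*1000)
    a=np.array(q[0]);print("tilt inlet-grip",np.degrees(np.arctan2(a[1],a[0])),np.hypot(*a)*1000); return P[0]
if __name__=="__main__": print(meas([369.8,211.4],[306.5,213.5],[361,211.3]))
E
python3 m.py
```

```text
grip [0.43840111 0.08073337 0.17984061] inlet,outlet,nut-in-edge (ahead, up) mm [[ 75.9  21.3]
 [-74.9 -27.7]
 [ 56.   15.9]]
tilt 18.008559464460987 len 158.49591139580335
tilt to nut edge 15.169054625394221 20.628977412669677
tilt inlet-grip 15.652101636451182 78.78474571651331
[0.49662811 0.12936572 0.20109639]
```

Tilt comes out at about 18° and length at 158 mm (true 160), with the inlet face measured at (0.497, 0.129, 0.201). Moving onto the lens axis, stopping 80 mm short first.

Call:
{"fn": "jog_arm", "kwargs": {"increments": [[-0.6,0.5,0,0],[-0.6,0.56,0,0],[-0.6,0.56,0,0],[-0.6,0.56,-0.15,0],[-0.6,0.56,0,0],[-0.6,0.56,0,0],[-0.6,0.56,0,0],[0,0,0,0],[0,0,0,0],[0,0,0,0]]}}

```text
time_s: 26.55
tcp_pos: [0.4532, 0.1938, 0.3461]
ee_rot: [[-0.767, -0.642, -0.001], [-0.642, 0.767, -0.001], [0.001, 0.0, -1.0]]
wrist_force: [-0.2, -0.5, -1.7]
gripper_width: 0.103
gripper_force: 30.0
```

```bash
python3 st.py; python3 c.py near; python3 - <<'E'
from h import *
L=np.array([.6153,.3292,.225]); y=np.radians(40); x=np.array([np.cos(y)*.9397,np.sin(y)*.9397,.342])
im=np.clip(cv2.imread("pics/near_scene.png")*1.4,0,255).astype(np.uint8); a=cv2.resize(im[150:250,395:525],None,fx=6,fy=6,interpolation=cv2.INTER_CUBIC)
for q,c in((0,(0,0,255)),(-.06,(0,255,0)),(-.22,(255,0,0)),(.04,(255,255,0))):
    u=proj("scene",L+q*x)[0]; print(q,u); cv2.circle(a,tuple(int(v) for v in (u-[395,150])*6),4,c,1)
cv2.imwrite("pics/nc.png",a)
E
```

```text
26.55 [0.45315095 0.19377198 0.34614441] yaw -140.09312306947353 M [-0.0127543   0.08805864 -0.05067974] F [-0.20184821 -0.525843   -1.72101311] [ 42.1  12.4 -22.7  -0.  -55.  -92.2] 8.95844268818402
scene 0.76 226 351 417 196 205 grasp px [383. 200.]
  fit IoU 0.5292740046838408 origin ahead of grip -0.0010080413818359373 tilt 14.480918884277344
top 0.43 158 215 233 258 280 grasp px [209. 251.]
  fit IoU 0.3395348837209302 origin ahead of grip -0.02945025634765627 tilt 55.41004180908203
0 [478.94293316 205.9106144 ]
-0.06 [451.14716783 207.69404824]
-0.22 [383.32603977 212.05831647]
0.04 [498.26173083 204.67288204]
```

View pics/nc.png

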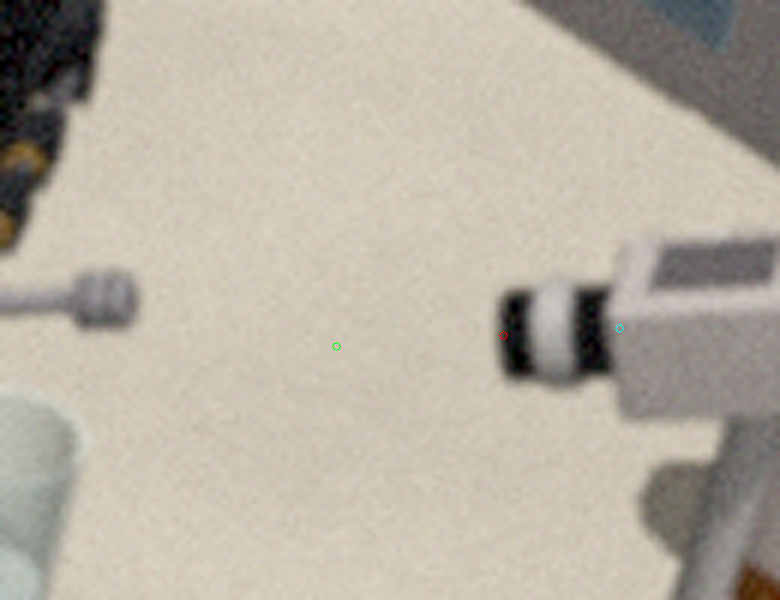

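The crop shows the inlet nut face at (416,199.7) and the lens face at (479,206). My fitted lens point falls right on the lens, so I can compute the last leg.

```bash
python3 - <<'E'
from m import *
from scipy.optimize import minimize
P=meas([416.2,199.7],[351.8,202.6],[407,199.6])
L=np.array([.6153,.3292,.225]); y=np.radians(40); x=np.array([np.cos(y)*.9397,np.sin(y)*.9397,.342]); T=L-.06*x
R=np.array(sense()["ee_rot"]); print("target",T,"delta world",T-P,"tool units",(R.T@(T-P))/.02, "target px",proj("scene",T), proj("top",T),"inlet px in top",proj("top",P))
E
python3 - <<'E'
E
```

```text
grip [0.45328895 0.19354102 0.18295957] inlet,outlet,nut-in-edge (ahead, up) mm [[ 76.3  21.7]
 [-74.1 -27.7]
 [ 55.7  16.4]]
tilt 18.177989786502422 len 158.3150535695609
tilt to nut edge 14.516909101928945 21.232326678924967
tilt inlet-grip 15.861628290060066 79.3245726167899
target [0.57210888 0.29295835 0.20448   ] delta world [ 0.06026655  0.05049328 -0.00016017] tool units [-3.9311625   0.00527537  0.00833891] target px [[451.14716783 207.69404824]] [[162.15347695 192.2919422 ]] inlet px in top [[184.78050919 221.24112496]]
```

Call:
{"fn": "jog_arm", "kwargs": {"increments": [[-0.4,0,0,0],[-0.5,0,0,0],[-0.6,0,0,0],[-0.6,0,0,0],[-0.6,0,0,0],[-0.5,0,0,0],[-0.4,0,0,0],[-0.33,0,0,0],[0,0,0,0],[0,0,0,0]]}}

```text
time_s: 27.75
tcp_pos: [0.5135, 0.2443, 0.3462]
ee_rot: [[-0.767, -0.642, -0.001], [-0.642, 0.767, -0.0], [0.001, 0.0, -1.0]]
wrist_force: [-1.0, 0.3, -1.7]
gripper_width: 0.1
gripper_force: 30.0
```

```bash
python3 st.py; python3 c.py fin; python3 - <<'E'
from h import *
L=np.array([.6153,.3292,.225]); y=np.radians(40); x=np.array([np.cos(y)*.9397,np.sin(y)*.9397,.342])
W=[]
for n,(u0,v0) in(("scene",(375,150)),("top",(95,115))):
    im=np.clip(cv2.imread(f"pics/fin_{n}.png")*1.5,0,255).astype(np.uint8); a=cv2.resize(im[v0:v0+110,u0:u0+130],None,fx=3.07,fy=3.07*1.6,interpolation=cv2.INTER_CUBIC)
    for q,c in((0,(0,0,255)),(-.06,(0,255,0)),(-.22,(255,0,0))):
        u=proj(n,L+q*x)[0]; cv2.circle(a,tuple(int(v) for v in (u-[u0,v0])*[3.07,3.07*1.6]),4,c,1)
    W.append(a)
cv2.imwrite("pics/fc.png",np.hstack(W))
E
```

```text
27.75 [0.51345916 0.24434314 0.34617403] yaw -140.08345511590414 M [-0.03558254  0.09023124 -0.00505067] F [-1.03421188  0.29075171 -1.69462317] [ 41.8  19.4 -12.5  -0.  -58.1 -91.8] 8.709781605450805
scene 0.57 264 383 452 203 213 grasp px [416. 208.]
  fit IoU 0.5333333333333333 origin ahead of grip -0.0001518082618713379 tilt 15.728511720895767
top 0.68 170 191 211 229 252 grasp px [186. 222.]
  fit IoU 0.328125 origin ahead of grip 0.0 tilt 23.5
```

View pics/fc.png

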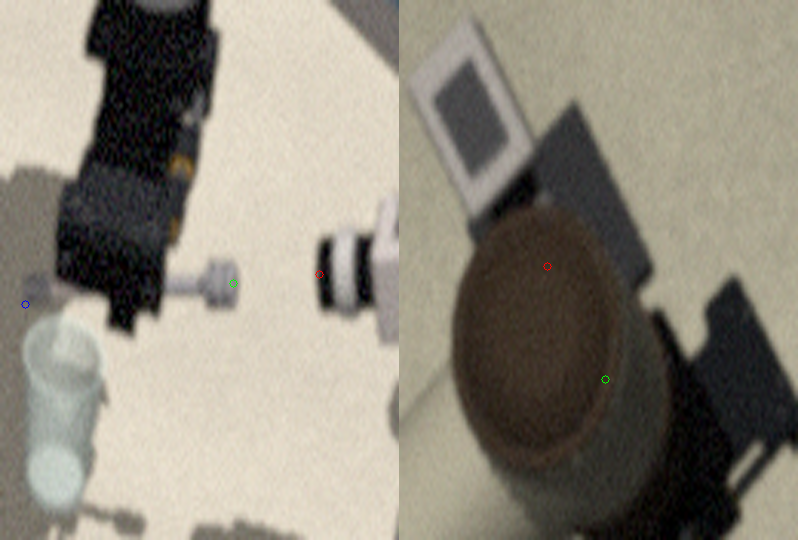

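The final check shows the inlet face on the green target point in front of the lens, at crop (233,283), with the lens at (319,274). The tool plane misses the lens centre by less than 1 mm and the wrist forces are quiet.

```bash
python3 -c "
from station import r
print(r.finish_job())"
```

```text
the job is handed in; nothing more can be done
None
```

The job is handed in, with no verdict shown: the knob was twisted to its stop and sprang back, and the arm holds the middle column still about 60 mm in front of the lens, inlet facing it, tilted about 18° against the 20° line of sight.

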